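Hang the tea infuser on the free branch of the revolving stand

ROBOT

A 7-joint arm with a two-finger parallel gripper is mounted at the origin on a cart in front of the work surface, level with it; the furniture and walls round the work are solid. World frame = base frame: x ahead of the robot, y to its left, z up, the work surface at z = 0. Lengths are in m, angles in rad, forces in N, time in s.
With the tool pointing down it reaches from about 0.4 to 0.85 m from the base axis. Payload 4.5 kg.
Tool frame: the origin (TCP) lies at the very end of the fingers, on their centre line; the grasp point (between the pads) lies 19 mm behind it (r.pinch_z is the distance from the TCP to the grasp point, in m); z points along the fingers, y is the line along which they close (so a half turn about z gives the same grasp; the last joint's range is limited). The gripper opens to 88 mm and grips with 3 to 60 N. Pads are 18 mm wide; open, the fingers measure 123 mm over their backs; the gripper's body (75 mm by 187 mm) begins 45 mm behind the grasp point.
Start: joints at [1.165, 0.689, -0.195, 1.565, 0.157, 0.902, -0.215], TCP at [0.266, -0.566, 0.213] pointing down, gripper open.
Joint ranges: [-3.01, 3.01], [-0.46, 2.08], [-1.47, 1.51], [0.13, 2.56], [-1, 4.14], [0.04, 2.09], [-2.66, 2.66]. Speed limits (rad/s): [2.57, 2.57, 3.14, 3.14, 3.14, 3.14, 3.14].

INTERFACE

Orientations are given as a unit quaternion [x, y, z, w].
In Python, from plant import r, cams gives the robot as it stands.
- The arm moves only by the shell command python3 -m pendant 'ROWS' [FORCE]. ROWS is JSON, a list of rows, each a list of 3 entries, a list of its own where there are three numbers: the closure, from -1 (fully open) to 1 (shut), then the shift along the tool's x, y, z in mm, then the turn, a rotation vector about the tool's x, y, z in degrees. A call has 1 to 8 rows; each row shifts and turns the commanded pose from where the row before left it, along the tool's axes as they then stand; what a row does not reach is not made up. A row lasts 1/8 s, in which the tool goes at most 62.5 mm and 10.7 degrees, less where a joint would pass 70% of its speed; a pose out of reach is approached as far as the arm can. A call with a gripper value outside its range is refused whole. The fingers move at their own pace and stop on an object; FORCE is the grip in N (left out, the last holds). Time passes only in rows, so rows that do not move let the fingers close. It gives the time, the measured TCP pose, the force, the opening and the grip force at its end, in the units of the state.
- r.get_state(): the state, without advancing time (a new reading comes with each control period).
- cams.snapshot(name): name is "scene" or "side" or "wrist"; returns a dict with "img" (420x560x3 uint8, red, green, blue), "camera_matrix" (3x3 intrinsics, pixels), "D" ([k1, k2, p1, p2, k3] as OpenCV has them; the pictures are not rectified), "camera_from_world" (4x4, takes a point from world to camera coordinates); the wrist camera has in their place "tool_from_camera" (4x4, takes a point from camera to tool coordinates, whose origin is the TCP and whose axes are the flange's). Camera axes: x right, y up, looking along -z (the intrinsics and any distortion apply to the point x, -y, -z); pixel columns grow to the right and rows downward; lengths in m; the calibration is good to about 2 mm. A picture is of the moment at which its call begins: read the wrist's pose just before it. There is no depth.
- r.finish_job(): hands the job in; it is judged then, once.
The state is a dict: "clock": time; "q": joint angles; "qd": joint speeds; "joint_torque": joint torques, N m; "tool_pos": TCP position; "eef_rot": TCP orientation; "contact_force": force on the tool from outside, world axes, zero at the start; "moment": the same for the moment, N m; "opening": opening from 0.0 (shut) to 1.0 (fully open); "finger_force": force on a finger pad.
Only numpy, scipy, OpenCV 4.12 (cv2) and the standard library are available. Lean on these libraries where they do the work, as an engineer would, in place of code of your own. Each camera call takes 0.05 s, during which the arm holds its last target. There are 200 camera calls.

TASK

Gently turn the revolving infuser stand until its one empty branch stands over the red mark on the foot. Then take the loose tea infuser by its loop, thread the loop over the tip of that branch and slide it in over the small bead until its loop rests on the branch between bead and rubber stop, and only then let go, without a drop, so that it hangs there with the branch still over the mark. Never press, push or drop hard on the stand, and leave the other things where they are.

Things in the scene. Friction and masses are not known exactly. Their poses are not given: they have to be found in the camera images.
- stand: Fixed round wooden foot, 160 mm across, 14 mm high; origin at the centre of its underside on the turning axis, z up; -x points to the red mark. On it turn a disc, a mast (cap 30 mm thick, 12 mm above the branch axes) and 4 level branches 90 degrees apart. Three carry captive swinging infusers (reaching 114 mm below, 8 mm above the branch axis), one is free.
- mark (a point): Red mark on the fixed foot, 69 mm from the turning axis, 16 mm above the worktop. The free branch must stand over it.
- dot (a point): White dot on the turning disc straight under the free branch, 48 mm from the axis, 25 mm above the worktop; its frame turns with the disc: -x points outward along the free branch, z up.
- under_seat (a point): Point in the air on the turning part, 25 mm above the worktop, straight under the middle of the free branch's seat, 69 mm from the axis. Seat: from the rubber stop's face (60 mm from the axis; ring 18 mm thick, yields 1 mm per N, 6 mm at most) to the foot of the bead (78 mm). Bead: 78 to 90 mm, top at 84 mm, 2.5 mm proud of the rod all round, sloped both ways.
- under_tip (a point): Point in the air, 25 mm above the worktop, straight under the free branch's round tip, 119 mm from the axis. Rod 8 mm thick, plain from 90 to 119 mm. HEIGHT: the mast is telescopic, so the branch axes lie 166 to 214 mm above the worktop; no pose here reports it: feel it (or see it). The free branch is springy: pressed down it pivots at the turning axis, 10 N m/rad, about 1 mm per N at 100 mm out.
- carousel (a joint): Angle of the turning part in rad: 0 = free branch exactly over the red mark, positive counterclockwise from above. It starts 0.8 to 2.4 rad clockwise of the mark (-2.4 to -0.8). It stays where left; friction 0.2 N m, so about 2 N at 100 mm out turn it, for instance pushing the free branch's side. Ends of travel at -3.1 and 3.1.
- infuser: Loose steel tea infuser standing upright, about 120 g (0.7 to 1.4 times), 122 mm high: perforated can 47 mm across up to 48 mm, 7 mm stalk up to 80 mm, strap loop from 80 to 122 mm. Origin: centre of its underside, z up. The branch passes through the loop along the infuser's x.
- loop (a point): Middle of the lower face of the loop's top strap, 118 mm above the infuser's underside; it rests on the branch when hung. Frame parallel to the infuser's. Strap 4 mm thick, 14 mm deep (x); loop 38 mm wide (y); opening 30 mm wide, 34 mm high (84 to 118 mm up), upper corners cut at 45 degrees. Grasp from above on the flat outer +y and -y sides, 81 to 113 mm up.
- spotted_mug: white mug with green spots, about 90 mm wide with its handle to one side, 105 mm high; a bystander (origin at the centre of its underside).
- tea_carton: dark tea carton, 71x73x81 mm; a bystander (origin at the centre of its underside).
- small_box: flat violet and orange box, 92x55x40 mm; a bystander (origin at the centre of its underside).
- teaspoon: steel teaspoon lying flat, 137x28x13 mm; a bystander (origin at the centre of its underside).
- vitamin_tub: white tub with a light blue screw cap, 54 mm wide, 96 mm high; a bystander (origin at the centre of its underside).
There are look-alikes about, which are no part of the job. What is shaped like the infuser but green or yellow is not meant.

How it is judged:
On the way, in this order (a step that is already met when the one before it is completed fails the run):
1. the stand is turned so that the free branch stands over the red mark (within 0.14 rad) (value of joint carousel between -0.14 and 0.14 rad), for 0.2 s.
2. the infuser's loop rests on the free branch in its seat between bead and rubber stop while the fingers still hold it (all of step 1 and x of loop in the frame of dot between -0.026 and -0.01 m and y of loop in the frame of dot between -0.012 and 0.012 m and height (world z) of loop above 0.155 m and contact force between infuser and stand above 0.4 N and contact force between the fingers and infuser above 1 N), for 0.2 s.
At the end, for the whole second after the job is handed in: The infuser hangs at rest and upright (within 0.3 rad) on the free branch, its loop's middle 58 to 74 mm from the turning axis (between bead and rubber stop) and within 12 mm of the branch's line, its weight on the stand, and the free branch stands over the red mark within 0.14 rad (all of step 1 and x of loop in the frame of dot between -0.026 and -0.01 m and y of loop in the frame of dot between -0.012 and 0.012 m and height (world z) of loop above 0.155 m and contact force between infuser and stand above 0.4 N and angle between infuser's own z axis and vertical below 0.3 rad and linear speed of infuser below 0.05 m/s and angular speed of infuser below 0.6 rad/s); the robot touches nothing.
It fails at once if the infuser is pressed or knocked against the stand with more than 10 N (contact force between infuser and stand above 10 N).
It fails at once if the robot pushes the stand with more than 20 N (contact force between any of the arm, the fingers and stand above 20 N).
It fails at once if the infuser is dropped onto the branch instead of rested on it (it moves faster than 0.25 m/s with its loop at the seat) (x of loop in the frame of dot between -0.026 and -0.01 m and y of loop in the frame of dot between -0.012 and 0.012 m and height (world z) of loop above 0.155 m and linear speed of infuser above 0.25 m/s).
It fails at once if the mug, tea carton, flat box, teaspoon or tub is shifted by more than 30 mm (distance of any of spotted_mug, tea_carton, small_box, teaspoon, vitamin_tub from where it was at the start of the episode above 0.03 m).
It also fails if it takes over 72 s, if anything falls off the work surface, if the arm or the gripper's body presses on something with over 40 N, if the wrist force passes 120 N, or if a joint passes its speed limit or range.

## Working session

There is one attempt and no reset: what is moved stays moved. The work goes in short steps, Python scripts to look and compute and a shell command to move; the robot and the scene stay as the last step left them, time stands still between calls to the robot, and variables do not carry over. Pictures are saved under pics/ and viewed, at most 10 in all, crops included, and the job is handed in when it is done.

```bash
ls; mkdir -p pics; cat > h.py <<'E'
import numpy as np, cv2
from plant import r, cams
from scipy.spatial.transform import Rotation as R
def snap(n,save=None):
    st=r.get_state(); s=cams.snapshot(n)
    if 'camera_from_world' in s: C=np.linalg.inv(np.array(s['camera_from_world']))
    else:
        T=np.eye(4);T[:3,:3]=R.from_quat(st['eef_rot']).as_matrix();T[:3,3]=st['tool_pos'];C=T@np.array(s['tool_from_camera'])
    s['C']=C
    if save: cv2.imwrite('pics/'+save,s['img'][:,:,::-1])
    return s
def ray(s,uv):
    p=cv2.undistortPoints(np.array([[uv]],float),np.array(s['camera_matrix']),np.array(s['D'],float))[0,0]
    d=s['C'][:3,:3]@np.array([p[0],-p[1],-1]); return s['C'][:3,3],d/np.linalg.norm(d)
def onz(s,uv,z):
    o,d=ray(s,uv); return o+d*(z-o[2])/d[2]
def tri(*a):
    A=np.zeros((3,3));b=np.zeros(3);
    for s,uv in a:
        o,d=ray(s,uv);P=np.eye(3)-np.outer(d,d);A+=P;b+=P@o
    x=np.linalg.solve(A,b); return x,[np.linalg.norm((np.eye(3)-np.outer(d,d))@(x-o)) for o,d in (ray(*q) for q in a)]
def proj(s,X):
    c=np.linalg.inv(s['C'])@np.append(X,1); 
    return cv2.projectPoints(np.array([[c[0],-c[1],-c[2]]]),np.zeros(3),np.zeros(3),np.array(s['camera_matrix']),np.array(s['D'],float))[0][0,0]
E
python3 - <<'E'
from h import *
np.set_printoptions(precision=3,suppress=True)
for n in('scene','side','wrist'):
    s=snap(n,n+'1.png');print(n,s['C'][:3,3],-s['C'][:3,2])
st=r.get_state();print(st)
import pickle
E
```

```text
pics
scene [-0.033  0.923  0.695] [ 0.42  -0.779 -0.465]
side [ 0.231 -0.319  0.832] [ 0.361  0.33  -0.872]
wrist [ 0.327 -0.537  0.384] [-0.235 -0.11  -0.966]
{'clock': 0.15, 'q': array([ 1.165,  0.69 , -0.195,  1.566,  0.157,  0.903, -0.215]), 'qd': array([ 0.001, -0.001, -0.   , -0.003,  0.001, -0.001,  0.001]), 'joint_torque': array([ -0.002, -52.786,  -1.269, -15.359,  -0.053,   0.004,   0.   ]), 'tool_pos': array([ 0.266, -0.565,  0.212]), 'eef_rot': array([ 0.976,  0.218, -0.   , -0.001]), 'contact_force': array([ 1.191,  0.212, -0.224]), 'moment': array([-0.019, -0.063,  0.001]), 'finger_force': 0.0, 'opening': 1.0011494219744703}
```

View pics/scene1.png

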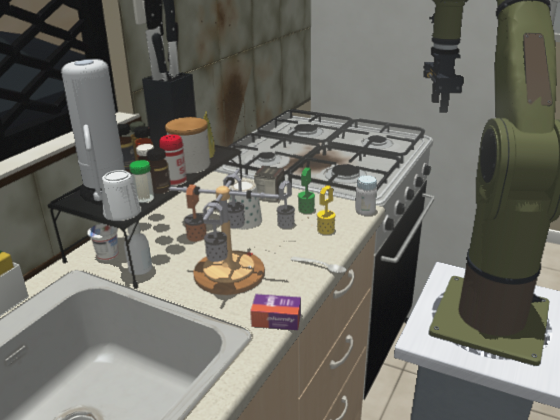

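View pics/side1.png

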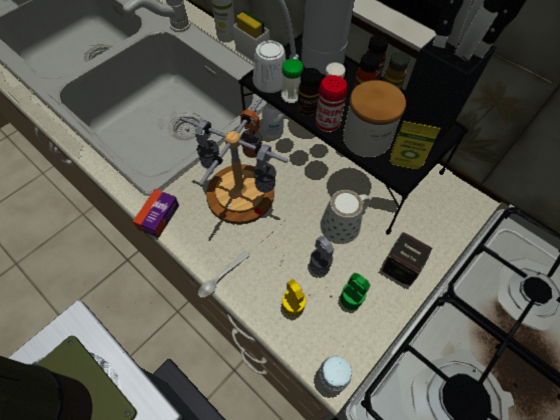

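The side view shows the stand's foot near (240,195), the loose steel infuser at (320,257), yellow (293,298), green (355,291), the mug (345,215), the box (155,212) and the spoon (222,275). The scene view shows the stand foot at (230,270) and the steel infuser at about (286,210). I'll take enlarged crops next.

```bash
python3 - <<'E'
from h import *
a=cv2.imread('pics/scene1.png')[170:310,160:350];b=cv2.imread('pics/side1.png')[95:285,160:350]
a=cv2.resize(a,None,fx=4,fy=4,interpolation=cv2.INTER_CUBIC);b=cv2.resize(b,None,fx=3.1,fy=3.1,interpolation=cv2.INTER_CUBIC)
cv2.imwrite('pics/ca.png',a);cv2.imwrite('pics/cb.png',b);print(a.shape,b.shape)
E
```

```text
(560, 760, 3) (589, 589, 3)
```

View pics/ca.png

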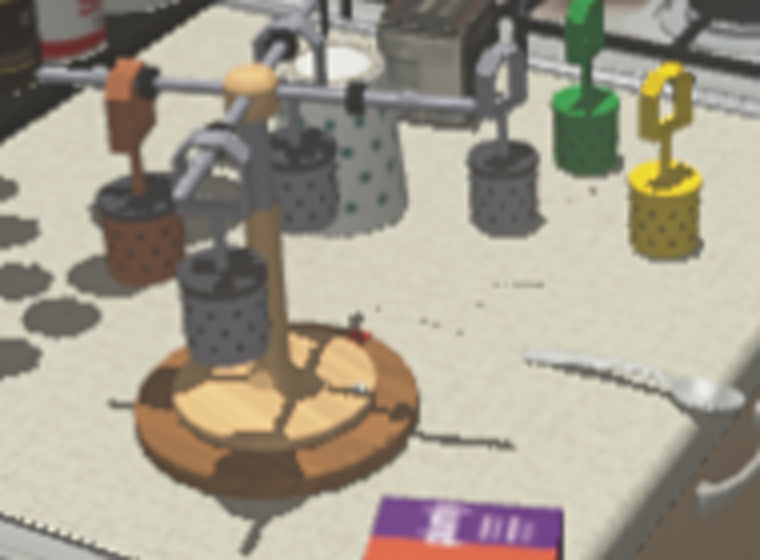

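View pics/cb.png

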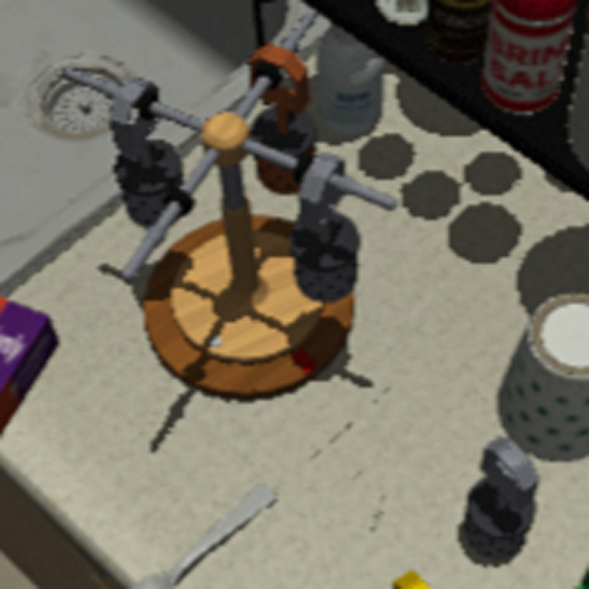

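In crop A (scene), the free branch runs from the cap (252,85) to the tip (~475,103), the white dot is at (360,388) and the red mark at (358,337). In crop B (side), the tip is at (130,270), dot (215,342), mark (305,360), cap (225,135) and the loose infuser's loop at ~(508,465).

```bash
python3 - <<'E'
from h import *
np.set_printoptions(precision=4,suppress=True)
A=snap('scene');B=snap('side')
a=lambda u,v:(A,(u/4+160,v/4+170)); b=lambda u,v:(B,(u/3.1+160,v/3.1+95))
def red(s,box):
    x0,y0,x1,y1=box;h=s['img'][y0:y1,x0:x1].astype(int)
    m=(h[...,0]>120)&(h[...,1]<50)&(h[...,2]<60);y,x=np.nonzero(m);print('red n',m.sum());return (s,(x.mean()+x0,y.mean()+y0))
for n,p,q in [('mark',a(358,337),b(305,360)),('dot',a(360,388),b(215,342)),('tip',a(475,103),b(130,270)),('stop',a(355,97),b(180,203)),('loop top',a(507,32),b(512,452)),('captop',a(252,72),b(225,128))]:
    print(n,*tri(p,q))
print(onz(*a(358,337),.016),onz(*b(305,360),.016),onz(*a(360,388),.025),onz(*b(215,342),.025))
# foot outline via ellipse of wood in side: extremes
print('foot edges', onz(*b(145,305),.014),onz(*b(353,310),.014),onz(*b(250,397),.0),onz(*b(250,390),.014))
print('can base a',onz(*a(505,232),0), 'b',onz(*b(490,562),0))
print('a foot edges',onz(*a(136,400),.014),onz(*a(418,395),.014))
for p in [a(507,32)]: print('loop at z.12',onz(*p,.12))
print(onz(*b(512,452),.122), onz(*b(530,475),.122), onz(*b(490,455),.122))
E
```

```text
mark [0.5404 0.0246 0.0152] [np.float64(0.0012940342414095127), np.float64(0.0012940342414094763)]
dot [0.5045 0.0802 0.0234] [np.float64(0.00015940179508349984), np.float64(0.00015940179508339353)]
tip [0.4407 0.0606 0.2054] [np.float64(0.0023797172984022356), np.float64(0.0023797172984020725)]
stop [0.498  0.078  0.2026] [np.float64(0.0007972744841249917), np.float64(0.0007972744841249681)]
loop top [ 0.5356 -0.1604  0.1336] [np.float64(0.000523541745714677), np.float64(0.0005235417457146584)]
captop [0.5512 0.0928 0.2127] [np.float64(0.00017492346701364206), np.float64(0.00017492346701367912)]
[0.5381 0.0261 0.016 ] [0.5414 0.0248 0.016 ] [0.503  0.0822 0.025 ] [0.5041 0.0795 0.025 ]
foot edges [0.4943 0.1465 0.014 ] [0.5976 0.0294 0.014 ] [0.4976 0.0393 0.    ] [0.4972 0.0374 0.014 ]
can base a [ 0.5303 -0.144   0.    ] b [ 0.52  -0.172  0.   ]
a foot edges [0.6182 0.1344 0.014 ] [0.4792 0.0601 0.014 ]
loop at z.12 [ 0.5487 -0.1862  0.12  ]
[ 0.5412 -0.1576  0.122 ] [ 0.5368 -0.1754  0.122 ] [ 0.5305 -0.149   0.122 ]
```

```bash
python3 - <<'E'
from h import *
b=cv2.imread('pics/side1.png')[220:290,280:380];a=cv2.imread('pics/scene1.png')[165:235,260:350]
b=cv2.resize(b,(400,280),interpolation=cv2.INTER_CUBIC);a=cv2.resize(a,(360,280),interpolation=cv2.INTER_CUBIC)
cv2.imwrite('pics/cc.png',np.hstack([a,b]))
E
```

```text
(no output)
```

View pics/cc.png

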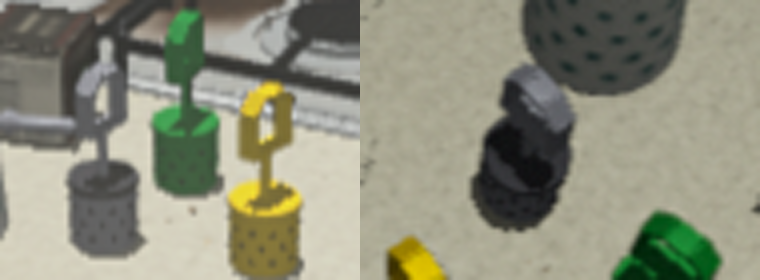

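```bash
cat >> h.py <<'E'
def delta(x,y,z,yaw=None):
    "tool-axes shift (mm) and turn about tool z (deg) to world target; yaw = world angle (deg) of tool x"
    st=r.get_state();M=R.from_quat(st['eef_rot']).as_matrix()
    a=np.degrees(np.arctan2(M[1,0],M[0,0]))
    d=M.T@(np.array([x,y,z])-st['tool_pos'])*1000
    print('tcp',st['tool_pos'].round(4),'yaw',a.round(1),'tilt',np.degrees(np.arccos(-M[2,2])).round(1),'shift',d.round(1),'turn',None if yaw is None else round(-((yaw-a+180)%360-180),1))
E
python3 - <<'E'
from h import *
np.set_printoptions(precision=4,suppress=True)
A=snap('scene');B=snap('side')
print(tri((A,(286.7,182.5)),(B,(326.2,243.7))))
for p in [(513,78),(535,65),(572,118),(545,132)]: print(onz(B,((p[0]-360)/4+280,p[1]/4+220),.12))
ax=np.array([.551,.093]);u=np.radians(-165.2)
print(ax+.1*np.array([np.cos(u),np.sin(u)]))
delta(*(ax+.1*np.array([np.cos(u),np.sin(u)])),.30,15)
E
```

```text
(array([ 0.5377, -0.1628,  0.12  ]), [np.float64(0.000999354538602642), np.float64(0.0009993545386026389)])
[ 0.5352 -0.1457  0.12  ]
[ 0.5477 -0.149   0.12  ]
[ 0.5382 -0.1795  0.12  ]
[ 0.5241 -0.1747  0.12  ]
[0.4543 0.0675]
tcp [ 0.2661 -0.5654  0.2129] yaw 25.2 tilt 0.0 shift [ 439.8 -492.5  -86.9] turn 10.2
```

```bash
python3 -m pendant '[[-1,[0,0,-45],[0,0,5]],[-1,[0,0,-42],[0,0,5]],[-1,[24,-31,0],[0,0,0]],[-1,[24,-31,0],[0,0,0]],[-1,[24,-31,0],[0,0,0]],[-1,[24,-31,0],[0,0,0]],[-1,[24,-31,0],[0,0,0]],[-1,[24,-31,0],[0,0,0]]]' && python3 - <<'E'
from h import *
delta(.4543,.0675,.30,15)
E
```

```text
clock: 1.35
tool_pos: [0.3568, -0.3471, 0.3003]
eef_rot: [0.991, 0.132, 0.0, 0.0]
contact_force: [1.3, 0.6, 0.3]
opening: 1.002
finger_force: 0.0
tcp [ 0.3568 -0.3471  0.3003] yaw 15.2 tilt 0.0 shift [ 2.028e+02 -3.745e+02  2.000e-01] turn 0.2
```

```bash
python3 -m pendant '[[-1,[25,-47,0],[0,0,0]],[-1,[25,-47,0],[0,0,0]],[-1,[25,-47,0],[0,0,0]],[-1,[25,-47,0],[0,0,0]],[-1,[25,-47,0],[0,0,0]],[-1,[25,-47,0],[0,0,0]],[-1,[25,-47,0],[0,0,0]],[-1,[25,-45,0],[0,0,0]]]' >/dev/null; python3 -m pendant '[[0.1,[0,0,0],[0,0,0]],[0.1,[0,0,0],[0,0,0]],[0.1,[0,0,0],[0,0,0]],[0.1,[0,0,0],[0,0,0]],[0.1,[0,0,0],[0,0,0]]]' && python3 - <<'E'
from h import *
delta(.4543,.0675,.185,15)
a=snap('side')['img'];b=snap('wrist')['img']
cv2.imwrite('pics/p5.png',np.hstack([cv2.resize(a[60:260,110:350],(480,400)),cv2.resize(b,(320,240)).__class__(0) if 0 else cv2.copyMakeBorder(cv2.resize(b,(320,240)),0,160,0,0,cv2.BORDER_CONSTANT)])[:,:,::-1])
E
```

```text
clock: 2.98
tool_pos: [0.4513, 0.0643, 0.3002]
eef_rot: [0.991, 0.132, 0.0, 0.0]
contact_force: [-0.1, -0.2, 0.6]
opening: 0.459
finger_force: 0.0
tcp [0.4513 0.0643 0.3002] yaw 15.1 tilt 0.0 shift [  3.7  -2.3 115.2] turn 0.1
```

View pics/p5.png

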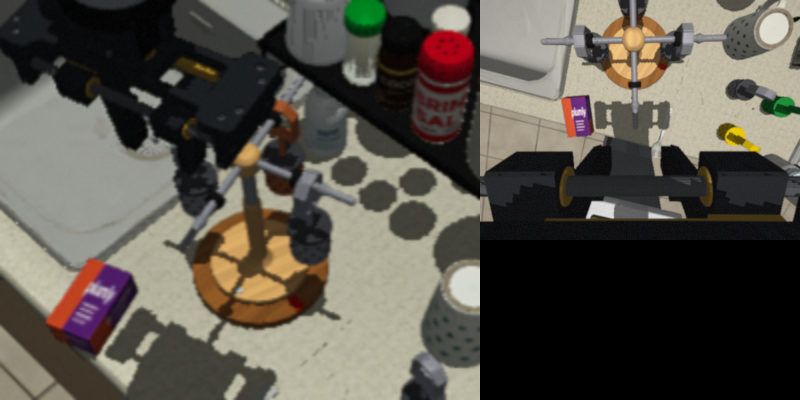

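The wrist view shows the free branch from the cap (633,40) to its tip (635,112), centred between the fingers. I'll descend astride the rod.

```bash
python3 -m pendant '[[0.1,[4,-2,20],[0,0,0]],[0.1,[0,0,20],[0,0,0]],[0.1,[0,0,20],[0,0,0]],[0.1,[0,0,20],[0,0,0]],[0.1,[0,0,15],[0,0,0]],[0.1,[0,0,10],[0,0,0]],[0.1,[0,0,10],[0,0,0]],[0.5,[0,0,0],[0,0,0]]]' 3; python3 -m pendant '[[0.6,[0,0,0],[0,0,0]],[0.6,[0,0,0],[0,0,0]],[0.6,[0,0,0],[0,0,0]],[0.6,[0,0,0],[0,0,0]]]'  && python3 - <<'E'
from h import *
delta(.4543,.0675,.185,15)
E
```

```text
clock: 4.08
tool_pos: [0.4543, 0.0679, 0.1847]
eef_rot: [0.991, 0.132, -0.0, 0.0]
contact_force: [-0.0, 0.5, -0.0]
opening: 0.361
finger_force: 0.0
clock: 4.58
tool_pos: [0.4547, 0.068, 0.1853]
eef_rot: [0.991, 0.132, 0.0, 0.0]
contact_force: [0.4, 0.1, 0.2]
opening: 0.202
finger_force: 0.0
tcp [0.4547 0.068  0.1853] yaw 15.2 tilt 0.0 shift [-0.5  0.4  0.3] turn 0.2
```

```bash
python3 -m pendant '[[0.6,[0.2,5,0],[0,0,-3]],[0.6,[0.2,7,0],[0,0,-4]],[0.6,[0.2,7,0],[0,0,-4]],[0.6,[0.3,7,0],[0,0,-4]],[0.6,[0.2,7,0],[0,0,-4]],[0.6,[0.3,7,0],[0,0,-4]],[0.6,[0.2,7,0],[0,0,-4]],[0.6,[0.3,7,0],[0,0,-4]]]'; python3 -m pendant '[[0.6,[0.2,7,0],[0,0,-4]],[0.6,[0.2,7,0],[0,0,-4]],[0.6,[0.2,7,0],[0,0,-4]],[0.6,[0.3,7,0],[0,0,-4]],[0.6,[0.2,7,0],[0,0,-4]],[0.6,[0.3,7,0],[0,0,-4]],[0.6,[0.2,6,0],[0,0,-4]],[0.6,[0.3,4,0],[0,0,-4]]]' && python3 - <<'E'
from h import *
delta(.5343,-.0056,.185,80.4)
for n in('side','scene','wrist'): snap(n,n+'6.png')
A=cv2.imread('pics/side6.png')[95:255,160:360];B=cv2.imread('pics/scene6.png')[170:310,160:350]
cv2.imwrite('pics/c6.png',np.hstack([cv2.resize(A,(400,320)),cv2.resize(B,(400,320))]))
E
```

```text
clock: 5.58
tool_pos: [0.4821, 0.0219, 0.1852]
eef_rot: [0.919, 0.393, -0.0, 0.0]
contact_force: [-0.5, 0.0, -0.8]
opening: 0.199
finger_force: 0.0
clock: 6.58
tool_pos: [0.5273, -0.0028, 0.1851]
eef_rot: [0.775, 0.631, -0.0, 0.0]
contact_force: [0.4, -0.4, 0.5]
opening: 0.197
finger_force: 0.0
tcp [ 0.5273 -0.0028  0.1851] yaw 78.3 tilt 0.0 shift [-1.3  7.5  0.1] turn -2.1
```

View pics/c6.png

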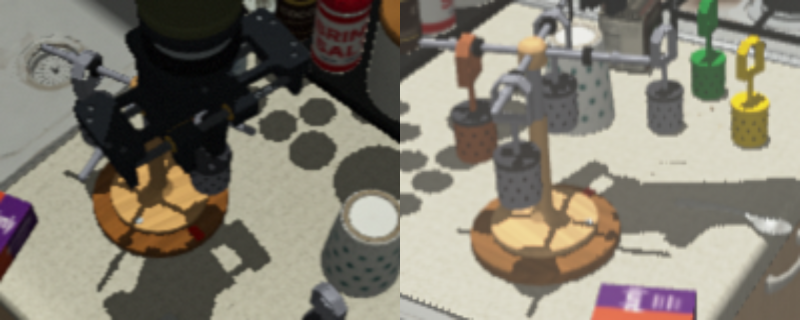

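The stand has not turned (dot still at its old pixel), and the gripper isn't visible in the scene crop. I'll check the projections numerically.

```bash
python3 - <<'E'
from h import *
delta(.5343,-.0056,.185,80.4)
p=r.get_state()['tool_pos']
for n in('side','scene'):
    s=snap(n);print(n,'tcp px',proj(s,p).round(),'tcp+.2',proj(s,p+[0,0,.2]).round(),'tip px',proj(s,[.436,.0617,.203]).round())
    o=cv2.imread(f'pics/{n}1.png')[:,:,::-1]
    d=(np.abs(s['img'].astype(int)-o).max(2)>40).astype(np.uint8);k,_,st,_=cv2.connectedComponentsWithStats(d)
    for q in st[1:]:
        if q[4]>150: print(q)
E
```

```text
tcp [ 0.527  -0.0026  0.185 ] yaw 78.1 tilt 0.0 shift [-1.5  7.7  0. ] turn -2.3
side tcp px [260. 180.] tcp+.2 [256. 104.] tip px [199. 185.]
[  0   0  34  17 296]
[ 170    0  114   93 3834]
[236  12  26  17 196]
[   0   25   68  111 4093]
[ 209   94  102   95 3288]
[   0  122   36  201 3147]
[ 212  205   83  119 4112]
[  86  365   81   55 2831]
scene tcp px [257. 184.] tcp+.2 [253.  96.] tip px [280. 197.]
[419   0  17  18 194]
[ 439    0  117  208 7400]
[255   7  14  24 189]
[ 423   29   32   84 1126]
[236  99  42  34 450]
[260 120  34  15 162]
[500 130   8  29 164]
[508 130  29  14 154]
[242 135  56  28 706]
[509 138  26  21 332]
[ 235  240  118   39 1980]
[422 269  41  37 903]
[532 323  16  22 159]
```

View pics/scene6.png

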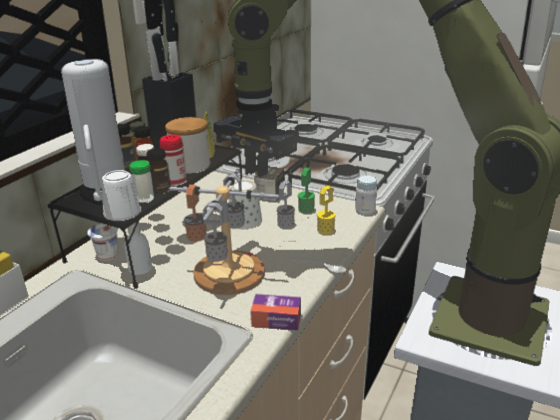

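```bash
python3 - <<'E'
from h import *
np.set_printoptions(precision=4,suppress=True)
s=snap('wrist')
M=np.eye(4);a=np.radians(15.1)
M[:3,0]=[np.cos(a),np.sin(a),0];M[:3,1]=[np.sin(a),-np.cos(a),0];M[:3,2]=[0,0,-1];M[:3,3]=[.4513,.0643,.3002]
T=np.array(s['tool_from_camera']);print(T)
w=dict(s);w['C']=M@T
print('p5 tcp',proj(w,[.4513,.0643,.3002]),'tip',proj(w,[.436,.0617,.203]),'cap',proj(w,[.551,.093,.213]),'dot',proj(w,[.504,.0805,.025]))
print(tri((w,(271,196)),(snap('side'),(201.9,182.1)),(snap('scene'),(278.75,195.75))))
for z in(.17,.185,.2): print(z,onz(w,(271,196),z),onz(w,(268,70),z+.012))
E
```

```text
[[-0.0011  0.9656  0.2599  0.067 ]
 [ 1.      0.0011 -0.0001  0.0008]
 [-0.0004  0.2599 -0.9656 -0.1715]
 [ 0.      0.      0.      1.    ]]
p5 tcp [271.2015 254.162 ] tip [269.9409 228.7459] cap [268.9117  71.9465] dot [270.4817 135.4194]
(array([0.449 , 0.0633, 0.1997]), [np.float64(0.013761316659243088), np.float64(0.004501899241811569), np.float64(0.011197884252538984)])
0.17 [0.4564 0.0664 0.17  ] [0.5564 0.0955 0.182 ]
0.185 [0.4594 0.0671 0.185 ] [0.5543 0.0948 0.197 ]
0.2 [0.4624 0.0679 0.2   ] [0.5522 0.094  0.212 ]
```

View pics/wrist6.png

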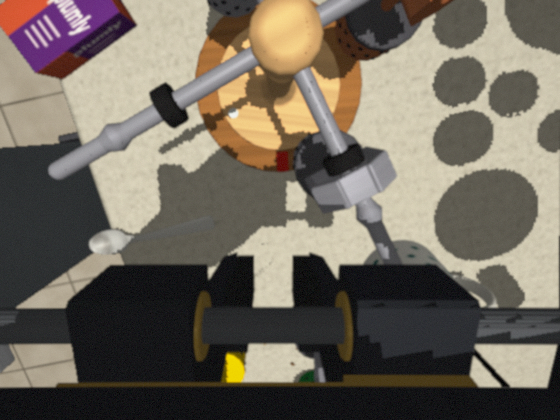

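The wrist view (gripper to the right of the free branch) shows the cap at (287,33), the stop ring at (168,104), bead (117,137), tip (55,172), red mark (283,160) and dot (235,113). The distance from the axis gives the height.

```bash
python3 - <<'E'
from h import *
np.set_printoptions(precision=4,suppress=True)
w=snap('wrist')
m=onz(w,(283,160),.016);d=onz(w,(235,113),.025);print('mark',m,'dot',d)
for h in(.166,.175,.185,.195,.205):
    c=onz(w,(287,33),h+.008);t=onz(w,(52,174),h);s=onz(w,(168,104),h);b=onz(w,(117,137),h)
    print(h,'cap',c[:2],'tip',t[:2],*(round(np.linalg.norm(q[:2]-c[:2])*1e3,1) for q in(t,s,b)),'ang',np.degrees(np.arctan2(*(t-c)[[1,0]])).round(1),'mk',np.linalg.norm((m-c)[:2]).round(4))
B=snap('side');print(tri((w,(52,174)),(B,(201.9,182.1))))
print(tri((w,(168,104)),(B,(180/3.1+160,203/3.1+95))),tri((w,(117,137)),(B,(152/3.1+160,245/3.1+95))))
E
```

```text
mark [0.5447 0.0286 0.016 ] dot [0.5093 0.0815 0.025 ]
0.166 cap [0.5572 0.104 ] tip [0.4148 0.0627] 148.2 70.6 104.5 ang -163.8 mk 0.0764
0.175 cap [0.5564 0.102 ] tip [0.4208 0.0627] 141.2 67.3 99.5 ang -163.8 mk 0.0743
0.185 cap [0.5555 0.0997] tip [0.4275 0.0627] 133.3 63.5 94.0 ang -163.9 mk 0.0719
0.195 cap [0.5547 0.0975] tip [0.4341 0.0627] 125.5 59.7 88.4 ang -163.9 mk 0.0696
0.205 cap [0.5538 0.0952] tip [0.4407 0.0627] 117.7 56.0 82.9 ang -164.0 mk 0.0672
(array([0.4423, 0.062 , 0.2065]), [np.float64(0.0008811756003211996), np.float64(0.000881175600321228)])
(array([0.4985, 0.0809, 0.1986]), [np.float64(0.0008342794095784365), np.float64(0.0008342794095785561)]) (array([0.4686, 0.0731, 0.1927]), [np.float64(0.00018073428803162513), np.float64(0.00018073428803169682)])
```

```bash
python3 -m pendant '[[0.6,[0,0,-30],[0,0,0]],[0.6,[0,0,-40],[0,0,0]],[1,[0,0,-10],[0,0,9]],[1,[0,0,0],[0,0,9]],[1,[0,0,0],[0,0,9]],[1,[0,0,0],[0,0,9]],[1,[0,0,0],[0,0,9]],[1,[0,0,0],[0,0,9]]]' >/dev/null; python3 -m pendant '[[1,[0,0,0],[0,0,9]],[1,[0,0,0],[0,0,0]]]'; python3 - <<'E'
from h import *
delta(.455,.0665,.225,16)
E
```

```text
clock: 8.32
tool_pos: [0.5269, -0.0023, 0.2652]
eef_rot: [0.991, 0.133, 0.0, 0.0]
contact_force: [0.0, 1.3, -0.6]
opening: 0.004
finger_force: 0.0
tcp [ 0.5269 -0.0023  0.2652] yaw 15.3 tilt 0.0 shift [-51.2 -85.4  40.2] turn -0.7
```

```bash
python3 -m pendant '[[1,[-17,-28,0],[0,0,0]],[1,[-17,-28,0],[0,0,0]],[1,[-17,-28,0],[0,0,0]],[1,[0,-1,20],[0,0,0]],[1,[0,0,20],[0,0,0]],[1,[0,0,5],[0,0,0]],[1,[0,0,4],[0,0,0]],[1,[0,0,0],[0,0,0]]]';for i in 1 2 3 4 ; do echo; done; python3 -m pendant '[[1,[0,0,3],[0,0,0]],[1,[0,0,3],[0,0,0]],[1,[0,0,0],[0,0,0]]]';python3 -m pendant '[[1,[0,0,3],[0,0,0]],[1,[0,0,3],[0,0,0]],[1,[0,0,0],[0,0,0]]]'
```

```text
clock: 9.32
tool_pos: [0.4558, 0.0662, 0.2164]
eef_rot: [0.991, 0.132, 0.0, -0.0]
contact_force: [0.2, -0.1, -0.7]
opening: 0.006
finger_force: 0.0




clock: 9.7
tool_pos: [0.4554, 0.0661, 0.21]
eef_rot: [0.991, 0.132, -0.0, 0.0]
contact_force: [0.5, -0.9, 0.8]
opening: 0.007
finger_force: 0.0
clock: 10.07
tool_pos: [0.4553, 0.0662, 0.2038]
eef_rot: [0.991, 0.132, -0.0, 0.0]
contact_force: [-0.2, 0.2, -0.2]
opening: 0.003
finger_force: 0.0
```

```bash
for i in 1; do python3 -m pendant '[[1,[0,0,3],[0,0,0]],[1,[0,0,2],[0,0,0]],[1,[0,0,0],[0,0,0]]]' | sed -n '2p;4p';done; python3 -m pendant '[[1,[0,0,3],[0,0,0]],[1,[0,0,2],[0,0,0]],[1,[0,0,0],[0,0,0]]]' | sed -n '2p;4p'; python3 -m pendant '[[1,[0,0,3],[0,0,0]],[1,[0,0,2],[0,0,0]],[1,[0,0,0],[0,0,0]]]' | sed -n '2p;4p'; python3 - <<'E'
from h import *
p=r.get_state()['tool_pos']
s=snap('side','side7.png');print(proj(s,p)); w=snap('wrist','wrist7.png');print(proj(w,p)); c=snap('scene','scene7.png');print(proj(c,p))
E
```

```text
tool_pos: [0.4554, 0.0662, 0.1989]
contact_force: [-0.1, 0.1, 0.1]
tool_pos: [0.4554, 0.0661, 0.1939]
contact_force: [-0.6, -0.4, -0.1]
tool_pos: [0.4554, 0.0661, 0.1889]
contact_force: [-0.0, 0.6, -0.5]
[206.680384   181.61187809]
[273.0051128  255.27281198]
[270.2744193  202.10962054]
```

```bash
for i in 1; do python3 -m pendant '[[1,[0,0,3],[0,0,0]],[1,[0,0,2],[0,0,0]],[1,[0,0,0],[0,0,0]]]' | sed -n '2p;4p';done; python3 -m pendant '[[1,[0,0,3],[0,0,0]],[1,[0,0,2],[0,0,0]],[1,[0,0,0],[0,0,0]]]' | sed -n '2p;4p'; python3 -m pendant '[[1,[0,0,3],[0,0,0]],[1,[0,0,0],[0,0,0]]]' | sed -n '2p;4p'
```

```text
tool_pos: [0.4554, 0.0661, 0.1839]
contact_force: [-0.0, 0.0, 0.3]
tool_pos: [0.4557, 0.0662, 0.1792]
contact_force: [-0.6, 0.2, 2.9]
tool_pos: [0.4557, 0.0663, 0.1762]
contact_force: [-1.1, -0.2, 6.2]
```

Contact is felt at about z=0.182, below the visual estimate. I'll spend the last picture on a composite to settle this.

```bash
python3 - <<'E'
from h import *
p=r.get_state()['tool_pos']
s=snap('side');w=snap('wrist');c=snap('scene')
f=lambda im,x,y,w_,h_,k:cv2.resize(im[y:y+h_,x:x+w_],(w_*k,h_*k),interpolation=cv2.INTER_CUBIC)
top=np.hstack([f(s['img'],170,120,100,75,4),f(c['img'],200,165,100,75,4)])
bot=np.hstack([cv2.resize(w['img'],(400,300)),np.zeros((300,400,3),np.uint8)])
cv2.imwrite('pics/c8.png',np.vstack([top,bot])[:,:,::-1]);print(proj(s,p),proj(c,p))
E
```

```text
[207.7438767  185.20682873] [270.2913306  207.59644181]
```

View pics/c8.png

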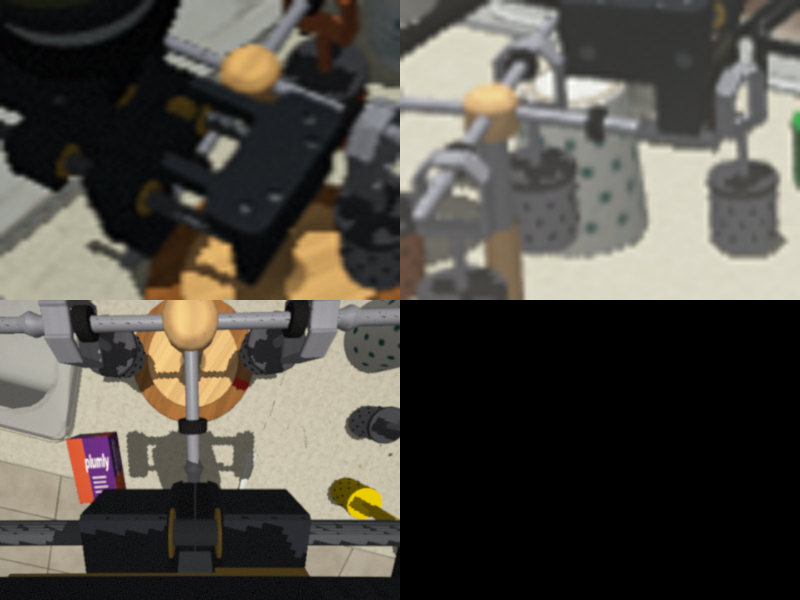

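Composite: the closed fingers sit on the rod just outside the bead (wrist (193,468)); in the scene crop the fingertips end near row 150, while the projected TCP is at row 170. I'll measure where the visible fingertip ends.

```bash
python3 -m pendant '[[1,[0,0,-20],[0,0,0]],[1,[0,0,-20],[0,0,0]],[1,[0,0,0],[0,0,0]]]' | sed -n '2p;4p'; python3 - <<'E'
from h import *
np.set_printoptions(linewidth=200)
p=r.get_state()['tool_pos']
for n in('scene','side'):
    s=snap(n,n+'9.png');q=proj(s,p);print(n,q.round(1),proj(s,p+[0,0,.02]).round(1))
    o=cv2.imread(f'pics/{n}1.png')[:,:,::-1].astype(int)
    d=np.abs(s['img'].astype(int)-o).max(2); u,v=q.round().astype(int)
    print('cols',u-10,'rows',v-14);print(d[v-14:v+8,u-10:u+11]);
    print(s['img'][v-14:v+8,u-10:u+11].max(2))
E
```

```text
tool_pos: [0.4563, 0.0664, 0.2167]
contact_force: [-0.7, -0.5, -0.2]
scene [269.4 189.8] [269.1 180.9]
cols 259 rows 176
[[ 2  2  3  0 31 32 20 25 28 25 26 22 35 30 32 38 37 11  2  1  1]
 [ 2  2  2  2 13 21 20 22 28 28 30 21 38 32 25 27 20  5  1  1  1]
 [ 3  2  3  3 19 37 43 43 34 31 28 23 23 21 20 12  1  1  2  1  2]
 [ 5  4  5  4 15 43 54 50 43 40 44 43 42 40 38 17  1  3  2  1  0]
 [ 3  4  4  6  2 23 38 38 35 38 41 49 47 41 36 13  2  0  2  1  1]
 [ 3  3  4  4  5  4  3  3  2  3  1  8 12 12 11  1  3  0  1  1  1]
 [ 4  4  5  5  4  4  5  4  4  5  5  4  5  4  4  4  3  1  1  1  1]
 [ 4  5  4  4  4  4  4  4  5  4  5  5  4  4  5  4  2  2  1  1  0]
 [ 3  5  4  4  4  4  4  5  4  4  4  4  4  4  4  5  3  1  1  1  2]
 [ 3  3  3  3  3  4  4  5  4  4  4  4  5  5  5  5  3  0  1  1  3]
 [ 3  4  4  3  2  4  4  5  5  4  5  4  4  5  4  4  2  1  1  2  4]
 [ 3  4  5  4  4  5  5  5  4  5  5  4  5  4  5  5  3  2  1  2  4]
 [ 4  3  4  4  4  4  3  5  5  5  4  4  4  4  5  4  2  1  1  1  3]
 [ 3  4  4  4  4  3  5  5  4  5  4  5  4  5  4  5  4  1  1  3  3]
 [ 4  5  5  5  4  4  4  4  5  5  5  5  5  4  5  5  3  1
[... 5569 characters left out ...]
85]
 [185 185 181 178 177 179 178 178 184 184 140  76  53  52  49  51  87 145 179 184 168]
 [185 180 174 174 179 180 178 179 180 155  96  56  51  51  54  90 146 175 180 168 143]
 [181 177 177 179 183 183 179 176 162 113  60  51  51  55 111 161 182 180 160 118 108]
 [180 178 180 183 183 185 182 180 141  77  53  52  52  90 153 182 183 164 116  63  60]
 [183 181 182 182 185 187 183 156  97  57  52  51  71 140 180 182 173 130  68  47  47]
 [182 184 184 180 184 184 167 113  61  52  50  56 110 163 179 175 140  82  50  49  46]
 [180 180 178 179 182 178 134  67  52  52  53  85 148 173 140  97  73  52  46  47  45]
 [151 177 179 182 179 144  82  54  53  53  60  73  90  98  79  56  50  44  45  45  48]]
```

```bash
python3 -m pendant '[[0.1,[0,0,0],[0,0,0]],[0.1,[0,0,0],[0,0,0]],[0.1,[0,0,0],[0,0,0]],[0.1,[0,0,15],[0,0,0]],[0.1,[0,0,15],[0,0,0]],[0.1,[0,0,15],[0,0,0]],[0.1,[0,0,11],[0,0,0]],[0.6,[0,0,0],[0,0,0]]]' ; python3 -m pendant '[[0.6,[0,0,0],[0,0,0]],[0.6,[0,0,0],[0,0,0]],[0.6,[0.2,5,0],[0,0,-3]],[0.6,[0.2,6.9,0],[0,0,-4]],[0.6,[0.3,6.9,0],[0,0,-4]],[0.6,[0.2,6.9,0],[0,0,-4]]]'; python3 - <<'E'
from h import *
s=snap('wrist','w10.png');B=snap('side','s10.png');snap('scene','c10.png')
E
```

```text
clock: 13.98
tool_pos: [0.455, 0.0661, 0.1595]
eef_rot: [0.991, 0.132, -0.001, 0.0]
contact_force: [0.5, 0.9, 0.3]
opening: 0.362
finger_force: 0.0
clock: 14.72
tool_pos: [0.466, 0.0433, 0.1606]
eef_rot: [0.965, 0.262, 0.001, -0.0]
contact_force: [-1.2, 2.0, -0.4]
opening: 0.2
finger_force: 1.0
```

```bash
python3 -m pendant '[[0.6,[0.2,6.9,0],[0,0,-4]],[0.6,[0.2,6.9,0],[0,0,-4]],[0.6,[0.3,6.9,0],[0,0,-4]],[0.6,[0.2,6.9,0],[0,0,-4]],[0.6,[0.2,6.9,0],[0,0,-4]],[0.6,[0.3,6.9,0],[0,0,-4]],[0.6,[0.2,6.9,0],[0,0,-4]]]';python3 -m pendant '[[0.6,[0.2,6.9,0],[0,0,-4]],[0.6,[0.2,6.9,0],[0,0,-4]],[0.6,[0.3,6.9,0],[0,0,-4]],[0.6,[0.2,6.9,0],[0,0,-4]],[0.6,[0.2,5.2,0],[0,0,-3]],[0.6,[0.2,2,0],[0,0,-1]],[0.6,[0,0,0],[0,0,0]]]'; python3 - <<'E'
from h import *
delta(.536,-.003,.16,81.3)
def blob(s,X,f,rad=14):
    u,v=proj(s,X).round().astype(int);h=s['img'][v-rad:v+rad+1,u-rad:u+rad+1].astype(int);m=f(h);y,x=np.nonzero(m);return m.sum(),(x.mean()+u-rad,y.mean()+v-rad) if m.sum() else None
red=lambda h:(h[...,0]>1.8*h[...,1]+20)&(h[...,2]<60)&(h[...,1]<60)&(h[...,0]>70)
wh=lambda h:(h[...,2]>150)
for n in('scene','side','wrist'):
    s=snap(n,n+'11.png')
    for nm,X,f in(('mark',[.5404,.0246,.016],red),('dot',[.544,.047,.025],wh)):
        k,p=blob(s,X,f,14 if n!='wrist' else 20);print(n,nm,k,p,proj(s,X).round(1),onz(s,p,X[2]).round(4) if p else'')
E
```

```text
clock: 15.75
tool_pos: [0.4985, 0.009, 0.1603]
eef_rot: [0.873, 0.487, 0.0, -0.0]
contact_force: [0.4, 2.4, -0.2]
opening: 0.201
finger_force: 0.9
clock: 16.62
tool_pos: [0.5306, -0.0042, 0.1601]
eef_rot: [0.776, 0.63, -0.0, -0.0]
contact_force: [-0.1, 1.3, 0.6]
opening: 0.2
finger_force: 0.7
tcp [ 0.5306 -0.0042  0.1601] yaw 78.2 tilt 0.0 shift [2.3 5.1 0.1] turn -3.1
scene mark 0 None [249.  253.7] 
scene dot 51 (np.float64(235.86274509803923), np.float64(247.01960784313724)) [242.4 254.8] [0.5754 0.0251 0.025 ]
side mark 38 (np.float64(257.0263157894737), np.float64(210.18421052631578)) [258.1 211.5] [0.5411 0.0288 0.016 ]
side dot 9 (np.float64(249.66666666666669), np.float64(203.88888888888889)) [252.  202.7] [0.5381 0.0486 0.025 ]
wrist mark 38 (np.float64(282.3421052631579), np.float64(164.6578947368421)) [275.7 166.8] [0.5468 0.0253 0.016 ]
wrist dot 488 (np.float64(270.12090163934425), np.float64(142.1516393442623)) [274.6 142.3] [0.5401 0.0479 0.025 ]
```

```bash
python3 -m pendant '[[0.6,[0.2,5.2,0],[0,0,-3]],[0.6,[0.4,5.2,0],[0,0,-3]],[0.6,[0,0,0],[0,0,0]],[0.6,[0,-4,0],[0,0,0]],[0.1,[0,0,0],[0,0,0]],[0.1,[0,0,0],[0,0,0]],[0.1,[0,0,-40],[0,0,0]],[0.1,[0,0,-40],[0,0,0]]]';python3 -m pendant '[[0.1,[-40,0,-30],[0,0,0]],[0.1,[-50,0,0],[0,0,0]],[0.1,[-50,0,0],[0,0,0]],[1,[-10,0,0],[0,0,0]],[1,[0,0,0],[0,0,0]]]'; cat >> h.py <<'E'
def blob(s,X,f,rad=14):
    u,v=proj(s,X).round().astype(int);v0=max(v-rad,0);h=s['img'][v0:v+rad+1,u-rad:u+rad+1].astype(int);m=f(h);y,x=np.nonzero(m);return m.sum(),(x.mean()+u-rad,y.mean()+v0) if m.sum() else None
red=lambda h:(h[...,0]>1.8*h[...,1]+20)&(h[...,2]<60)&(h[...,1]<60)&(h[...,0]>70)
wh=lambda h:(h[...,2]>170)
E
python3 - <<'E'
from h import *
np.set_printoptions(linewidth=200)
for n in('side','wrist','scene'):
    s=snap(n,n+'12.png')
    for nm,X,f in(('mark',[.5404,.0246,.016],red),('dot',[.544,.047,.025],wh)):
        k,p=blob(s,X,f,9 if n!='wrist' else 14);print(n,nm,k,p,proj(s,X).round(1),onz(s,p,X[2]).round(4) if p else'')
    if n=='wrist': print('axis cap px',proj(s,[.551,.094,.21]))
delta(.537,-.163,.2)
E
```

```text
clock: 17.77
tool_pos: [0.5371, -0.0053, 0.2409]
eef_rot: [0.742, 0.67, -0.0, -0.0]
contact_force: [0.8, 0.2, -0.0]
opening: 0.453
finger_force: 0.0
clock: 18.4
tool_pos: [0.5221, -0.1547, 0.2701]
eef_rot: [0.742, 0.67, 0.0, -0.0]
contact_force: [0.5, 0.4, -0.5]
opening: 0.249
finger_force: 0.0
side mark 49 (np.float64(257.7959183673469), np.float64(211.16326530612244)) [258.1 211.5] [0.5405 0.0258 0.016 ]
side dot 8 (np.float64(251.5), np.float64(202.5)) [252.  202.7] [0.5435 0.0482 0.025 ]
wrist mark 142 (np.float64(275.2676056338028), np.float64(23.04225352112676)) [271.8  22.8] [0.5443 0.024  0.016 ]
wrist dot 0 None [273.   -3.1] 
axis cap px [ 277.78196628 -244.36973957]
scene mark 0 None [249.  253.7] 
scene dot 37 (np.float64(237.3783783783784), np.float64(249.13513513513513)) [242.4 254.8] [0.5672 0.0315 0.025 ]
tcp [ 0.5226 -0.1524  0.2704] yaw 84.4 tilt 0.1 shift [-9.2 15.4 70.4] turn None
```

```bash
python3 -m pendant '[[1,[-9,15,0],[0,0,-9.7]],[1,[0,0,0],[0,0,-9.7]],[1,[0,0,0],[0,0,-9.7]],[1,[0,0,0],[0,0,-9.7]],[1,[0,0,0],[0,0,-9.7]],[1,[0,0,0],[0,0,-9.7]],[1,[0,0,0],[0,0,-9.7]],[1,[0,0,0],[0,0,-9.7]]]'; python3 - <<'E'
from h import *
np.set_printoptions(precision=3,suppress=True,linewidth=200)
delta(.537,-.163,.2,162);print(r.get_state()['q'])
w=snap('wrist','w13.png');print('tcp',proj(w,r.get_state()['tool_pos']),'loop',proj(w,[.537,-.163,.12]),'base',proj(w,[.537,-.163,0]))
for n in ('wrist','side'):
    s=w if n=='wrist' else snap(n,'s13.png')
    u,v=proj(s,[.537,-.163,.12]).round().astype(int);k=34 if n=='wrist' else 16
    h=s['img'][v-k:v+k,u-k:u+k].astype(int);g=h.max(2);sat=g-h.min(2)
    # bluish-grey steel: b>=r
    m=((h[...,2]>=h[...,0]-1)&(g>40)&(g<200)).astype(np.uint8)
    c,_=cv2.findContours(m,cv2.RETR_EXTERNAL,cv2.CHAIN_APPROX_SIMPLE)
    for q in sorted(c,key=cv2.contourArea)[-3:]:
        b=cv2.minAreaRect(q);P=cv2.boxPoints(b)+[u-k,v-k];print(n,cv2.contourArea(q),b[1],[onz(s,p,.12)[:2] for p in P],onz(s,P.mean(0),.12)[:2])
E
```

```text
clock: 19.55
tool_pos: [0.5366, -0.1632, 0.2704]
eef_rot: [0.154, 0.988, 0.0, 0.0]
contact_force: [0.6, -1.1, 0.3]
opening: 0.009
finger_force: 0.0
tcp [ 0.537 -0.163  0.27 ] yaw 162.3 tilt 0.0 shift [-0.3  0.3 70.4] turn 0.3
[ 0.816  0.741 -1.122  1.664  0.71   1.201  0.784]
tcp [271.441 251.587] loop [272.623 196.335] base [272.693 177.938]
wrist 2.0 (2.0, 1.0) [array([ 0.574, -0.141]), array([ 0.575, -0.14 ]), array([ 0.577, -0.141]), array([ 0.576, -0.142])] [ 0.575 -0.141]
wrist 2.0 (5.3357834815979, 1.4552137851715088) [array([ 0.512, -0.148]), array([ 0.511, -0.147]), array([ 0.514, -0.143]), array([ 0.515, -0.144])] [ 0.513 -0.146]
wrist 654.5 (22.029464721679688, 36.00337600708008) [array([ 0.524, -0.173]), array([ 0.529, -0.138]), array([ 0.551, -0.141]), array([ 0.546, -0.176])] [ 0.537 -0.157]
```

```bash
python3 - <<'E'
from h import *
np.set_printoptions(precision=3,suppress=True,linewidth=220)
s=snap('wrist')
u,v=proj(s,[.537,-.163,.12]).round().astype(int);k=30
h=s['img'][v-k:v+k,u-k:u+k].astype(int);g=h.max(2)
m=(h[...,2]>=h[...,0]-1)&(g>40)&(g<200)
vals=np.sort(g[m]);print('hist',np.histogram(vals,bins=range(40,210,10)))
for lo,hi in((90,130),(100,140),(110,200),(130,200),(60,110)):
    mm=(m&(g>=lo)&(g<hi)).astype(np.uint8);n,l,st,c=cv2.connectedComponentsWithStats(mm)
    if n<2: continue
    i=1+st[1:,4].argmax();P=np.argwhere(l==i)[:,::-1].astype(np.float32);b=cv2.minAreaRect(P);B=cv2.boxPoints(b)+[u-k,v-k]
    W=np.array([onz(s,p,.122)[:2] for p in B]);e=[W[1]-W[0],W[2]-W[1]];e=max(e,key=np.linalg.norm)
    print(lo,hi,st[i],b[1],'ctr',W.mean(0),'len',[np.linalg.norm(W[1]-W[0]),np.linalg.norm(W[2]-W[1])],'ang',np.degrees(np.arctan2(e[1],e[0])))
E
```

```text
hist (array([ 46,  49, 362, 239,   3,   4,   4,   3,   5,   4,   2,   0,   0,   0,   0,   0]), array([ 40,  50,  60,  70,  80,  90, 100, 110, 120, 130, 140, 150, 160, 170, 180, 190, 200]))
90 130 [23 37  8  4 16] (2.425356149673462, 7.033533096313477) ctr [ 0.544 -0.169] len [np.float64(0.006823370613377303), np.float64(0.0024049226933027367)] ang 86.2723931611977
100 140 [24 38  7  3 16] (6.0, 2.0) ctr [ 0.545 -0.168] len [np.float64(0.0019897882568007193), np.float64(0.005810902551863112)] ang 71.90618439353122
110 200 [24 38  6  3 14] (2.0, 5.0) ctr [ 0.545 -0.169] len [np.float64(0.004842410138464233), np.float64(0.0019897877341039324)] ang 71.90625730664496
130 200 [27 39  3  2  6] (1.0, 2.0) ctr [ 0.545 -0.167] len [np.float64(0.0019385044351873657), np.float64(0.0009956798371592286)] ang 71.90595010976575
60 110 [ 18  16  36  24 612] (19.508914947509766, 36.42086410522461) ctr [ 0.538 -0.157] len [np.float64(0.03475408180846163), np.float64(0.019061459631386505)] ang 82.98159825008358
```

```bash
python3 - <<'E'
from h import *
np.set_printoptions(precision=3,suppress=True,linewidth=220)
s=snap('wrist')
u,v=proj(s,[.537,-.163,.12]).round().astype(int);k=30
h=s['img'][v-k:v+k,u-k:u+k].astype(int);g=h.max(2)
m=(h[...,2]>=h[...,0]-1)&(g>40)&(g<200)
print(np.histogram(g[m],bins=range(54,86,2)))
for lo,hi in((58,68),(58,70),(66,74),(68,85),(70,85),(72,85)):
    mm=cv2.medianBlur((m&(g>=lo)&(g<hi)).astype(np.uint8),3);n,l,st,c=cv2.connectedComponentsWithStats(mm)
    for i in 1+np.argsort(st[1:,4])[::-1][:3]:
        if st[i,4]<25: continue
        P=np.argwhere(l==i)[:,::-1].astype(np.float32);b=cv2.minAreaRect(P);B=cv2.boxPoints(b)+[u-k,v-k]
        W=np.array([onz(s,p,.122)[:2] for p in B]);e=[W[1]-W[0],W[2]-W[1]];e=max(e,key=np.linalg.norm)
        print(lo,hi,st[i],'ctr',W.mean(0),'len',np.array([np.linalg.norm(W[1]-W[0]),np.linalg.norm(W[2]-W[1])]),'ang',np.degrees(np.arctan2(e[1],e[0])))
E
```

```text
(array([ 11,   8,  15,  13,  26,  55, 113, 141, 129,  83,  23,   3,   5,   2,   3]), array([54, 56, 58, 60, 62, 64, 66, 68, 70, 72, 74, 76, 78, 80, 82, 84]))
58 68 [18 24 10 14 81] ctr [ 0.535 -0.17 ] len [0.008 0.013] ang -0.32798978402504253
58 68 [43 18 11 16 73] ctr [ 0.538 -0.145] len [0.01  0.013] ang -3.4810526654384057
58 70 [ 18  18  36  21 314] ctr [ 0.538 -0.157] len [0.033 0.017] ang 81.28102340503123
66 74 [ 19  19  35  21 493] ctr [ 0.538 -0.158] len [0.033 0.018] ang 78.91722746793678
68 85 [ 22  20  32  20 373] ctr [ 0.539 -0.156] len [0.028 0.018] ang 82.13452863121171
70 85 [ 27  27  18  11 127] ctr [ 0.541 -0.159] len [0.016 0.01 ] ang 71.70826390726178
70 85 [23 20 24  7 88] ctr [ 0.532 -0.157] len [0.022 0.004] ang 78.91805037705828
```

```bash
python3 -m pendant '[[1,[-1,2.5,30],[0,0,-7.7]],[1,[0,0,40],[0,0,0]],[1,[0,0,40],[0,0,0]],[1,[0,0,30],[0,0,0]],[1,[0,0,15],[0,0,0]],[1,[0,0,4],[0,0,0]],[1,[0,0,0],[0,0,0]],[1,[0,0,0],[0,0,0]]]'; python3 -m pendant '[[1,[0,0,3],[0,0,0]],[1,[0,0,0],[0,0,0]],[1,[0,0,0],[0,0,0]]]'|sed -n '2p;4p'; python3 -m pendant '[[1,[0,0,2],[0,0,0]],[1,[0,0,0],[0,0,0]],[1,[0,0,0],[0,0,0]]]'|sed -n '2p;4p'
```

```text
clock: 20.75
tool_pos: [0.5387, -0.1629, 0.1122]
eef_rot: [0.092, 0.996, -0.0, 0.001]
contact_force: [0.4, 0.1, -0.2]
opening: 0.007
finger_force: 0.0
tool_pos: [0.5379, -0.163, 0.1082]
contact_force: [0.6, 0.1, -0.2]
tool_pos: [0.5379, -0.163, 0.1061]
contact_force: [0.7, -0.5, -1.2]
```

```bash
M='s'; python3 -m pendant '[[1,[0,0,2],[0,0,0]],[1,[0,0,0],[0,0,0]],[1,[0,0,0],[0,0,0]]]'|sed -n '2p;4p'; python3 -m pendant '[[1,[0,0,2],[0,0,0]],[1,[0,0,0],[0,0,0]],[1,[0,0,0],[0,0,0]]]'|sed -n '2p;4p';  python3 -m pendant '[[1,[0,0,1],[0,0,0]],[1,[0,0,0],[0,0,0]],[1,[0,0,0],[0,0,0]]]'|sed -n '2p;4p'
```

```text
tool_pos: [0.5379, -0.163, 0.1041]
contact_force: [0.3, -1.5, -0.2]
tool_pos: [0.5379, -0.163, 0.1021]
contact_force: [-0.2, 0.1, -0.3]
tool_pos: [0.5379, -0.163, 0.1011]
contact_force: [-1.0, 1.0, -0.4]
```

```bash
python3 -m pendant '[[1,[0,0,1],[0,0,0]],[1,[0,0,0],[0,0,0]]]'|sed -n '2p;4p'; python3 -m pendant '[[1,[0,0,1],[0,0,0]],[1,[0,0,0],[0,0,0]]]'|sed -n '2p;4p';  python3 -m pendant '[[1,[0,0,1],[0,0,0]],[1,[0,0,0],[0,0,0]]]'|sed -n '2p;4p'
```

```text
tool_pos: [0.5378, -0.163, 0.1]
contact_force: [-0.2, -0.3, -0.1]
tool_pos: [0.5379, -0.1629, 0.0991]
contact_force: [0.0, -0.2, -1.0]
tool_pos: [0.538, -0.163, 0.0982]
contact_force: [-0.0, 0.1, 0.9]
```

```bash
python3 -m pendant '[[1,[0,0,1],[0,0,0]],[1,[0,0,0],[0,0,0]]]'|sed -n '2p;4p'; python3 -m pendant '[[1,[0,0,1],[0,0,0]],[1,[0,0,0],[0,0,0]]]'|sed -n '2p;4p'; python3 - <<'E'
from h import *
p=r.get_state()['tool_pos']
s=snap('scene','scene14.png');print(proj(s,p),proj(s,p+[0,0,.02]))
o=cv2.imread('pics/scene1.png')[:,:,::-1].astype(int);d=np.abs(s['img'].astype(int)-o).max(2);u,v=proj(s,p).round().astype(int)
g=s['img'].max(2)
print(g[v-16:v+10,u-9:u+10]);print(g[175:200,u-9:u+10].shape)
E
```

```text
tool_pos: [0.5384, -0.1629, 0.0978]
contact_force: [-0.4, 0.6, 4.8]
tool_pos: [0.5388, -0.1629, 0.0976]
contact_force: [-2.1, -1.0, 10.4]
[286.09877108 190.27745951] [285.97485406 183.08926378]
[[102  97  68  54  53  53  53  53  54  55  55  53  52  51  53  52  66 144
  158]
 [ 89  73  60  54  54  54  54  53  53  54  53  53  52  52  53  53  49  70
   91]
 [ 70  61  59  55  54  54  54  53  54  53  54  53  52  52  54  53  48  47
   51]
 [ 66  61  62  55  54  54  54  54  55  54  55  53  52  52  53  53  58  55
   51]
 [ 66  64  65  57  54  55  54  54  55  54  55  53  54  53  51  62 115 107
   86]
 [ 66  64  64  57  55  55  55  55  55  54  55  54  52  52  51  80 172 169
  148]
 [ 63  62  58  56  55  54  54  54  54  56  55  54  53  51  60 122 181 190
  187]
 [ 61  56  55  56  61  65  59  55  55  55  55  54  58  54  75 172 188 188
  188]
 [ 57  53  54  68  80  87  77  71  64  58  55  59  74  64  76 175 180 184
  189]
 [ 55  52  56  84  95  98  95  94  85  76  68  75  88  80  78 166 166 175
  184]
 [ 56  53  62  94  97  97  96  99 113 115  94  91  91  90  85 176 187 186
  177]
 [ 57  55  78  
[... 509 characters left out ...]
192 121  94  94  96 126 206 218 217
  217]
 [ 62  74  92  95  95  99 134 185 195 179 118  94  95  95 126 205 218 217
  217]
 [ 62  73  92  95  96  97 100 109 116 132 102  92  93  95 126 207 219 218
  217]
 [ 62  70  91  95  96  97  95  90  92  93  89  88  89  94 135 207 218 217
  217]
 [ 65  70  91  95  96  98  93  89  89  88  88  91 105 131 174 211 215 215
  216]
 [ 66  70  91  95  96  98  93  90  89  90  95 119 160 191 215 218 217 217
  218]
 [ 66  72  90  95  96  98  94  91  90 103 148 179 213 219 218 216 216 216
  217]
 [ 71  74  90  93  97  98  96  93  91 124 205 219 219 218 217 216 215 216
  217]
 [ 76  82  95 103 131 117 117  98  91 126 208 219 217 217 217 217 217 217
  218]]
(25, 19)
```

```bash
python3 -m pendant '[[1,[0,0,-8],[0,0,0]],[1,[0,0,-30],[0,0,0]],[-0.4,[0,0,0],[0,0,0]],[-0.4,[0,0,0],[0,0,0]],[-0.4,[0,0,0],[0,0,0]],[-0.4,[0,0,0],[0,0,0]],[-0.4,[0,0,0],[0,0,0]],[-0.4,[0,0,0],[0,0,0]]]'; python3 - <<'E'
from h import *
delta(.538,-.161,.058,170)
B=snap('side')
print('mug top rim ctr',onz(B,(345,200),.105),'mug base front',onz(B,(340,240),0),'yellow',onz(B,(293,290),.11),'green',onz(B,(357,283),.11))
E
```

```text
clock: 24.92
tool_pos: [0.5379, -0.1629, 0.134]
eef_rot: [0.091, 0.996, 0.0, -0.0]
contact_force: [0.7, -0.5, 0.0]
opening: 0.666
finger_force: 0.0
tcp [ 0.5379 -0.1629  0.134 ] yaw 169.5 tilt 0.0 shift [ 0.2  1.9 76. ] turn -0.5
mug top rim ctr [ 0.64768978 -0.12431201  0.105     ] mug base front [ 0.61851709 -0.15266316  0.        ] yellow [ 0.43085765 -0.17514313  0.11      ] green [ 0.52052921 -0.25180402  0.11      ]
```

```bash
python3 -m pendant '[[-0.4,[0,2,20],[0,0,0]],[-0.4,[0,0,20],[0,0,0]],[-0.4,[0,0,20],[0,0,0]],[-0.4,[0,0,10],[0,0,0]],[-0.4,[0,0,6],[0,0,0]],[-0.4,[0,0,0],[0,0,0]],[0,[0,0,0],[0,0,0]],[0.1,[0,0,0],[0,0,0]]]' 15;  python3 -m pendant '[[0.2,[0,0,0],[0,0,0]],[0.3,[0,0,0],[0,0,0]],[0.4,[0,0,0],[0,0,0]],[0.5,[0,0,0],[0,0,0]],[0.6,[0,0,0],[0,0,0]],[0.6,[0,0,0],[0,0,0]]]'
```

```text
clock: 25.98
tool_pos: [0.5387, -0.1611, 0.0587]
eef_rot: [0.092, 0.996, -0.0, 0.001]
contact_force: [-0.1, -0.4, 0.6]
opening: 0.497
finger_force: 0.2
clock: 26.72
tool_pos: [0.5387, -0.1608, 0.0585]
eef_rot: [0.091, 0.996, 0.0, 0.0]
contact_force: [-0.4, 0.4, 5.8]
opening: 0.432
finger_force: 14.8
```

```bash
python3 -m pendant '[[0.6,[0,0,-5],[0,0,0]],[0.6,[0,0,-15],[0,0,0]],[0.6,[0,0,-25],[0,0,0]],[0.6,[0,0,-25],[0,0,0]],[0.6,[0,0,-20],[0,0,0]],[0.6,[0,0,-9],[0,0,0]],[0.6,[0,0,0],[0,0,0]]]'; python3 -m pendant '[[0.6,[0,0,0],[0,0,6]],[0.6,[0,0,0],[0,0,9]],[0.6,[0,0,0],[0,0,9]],[0.6,[0,0,0],[0,0,9]],[0.6,[0,0,0],[0,0,9]],[0.6,[0,0,0],[0,0,9]],[0.6,[0,0,0],[0,0,9]],[0.6,[0,0,0],[0,0,9]]]';python3 -m pendant '[[0.6,[0,0,0],[0,0,9]],[0.6,[0,0,0],[0,0,6]],[0.6,[0,0,0],[0,0,4]],[0.6,[0,0,0],[0,0,0]]]'; python3 - <<'E'
from h import *
delta(.528,-.056,.1575,81.3)
np.set_printoptions(precision=4,suppress=True)
for n in('side','scene'):
    s=snap(n,n+'15.png')
    for nm,X,f in(('mark',[.5404,.0246,.016],red),('dot',[.544,.047,.025],wh)):
        k,p=blob(s,X,f,9);print(n,nm,k,p,onz(s,p,X[2]) if p else'')
    o=cv2.imread(f'pics/{n}1.png')[:,:,::-1].astype(int)
    u,v=proj(s,[.5377,-.163,.03]).round().astype(int);print('infuser gone?',np.abs(s['img'].astype(int)-o).max(2)[v-8:v+8,u-5:u+5].mean())
E
```

```text
clock: 27.6
tool_pos: [0.5384, -0.1612, 0.1575]
eef_rot: [0.092, 0.996, -0.0, 0.0]
contact_force: [0.1, 0.2, -1.3]
opening: 0.425
finger_force: 14.8
clock: 28.6
tool_pos: [0.5374, -0.161, 0.156]
eef_rot: [0.641, 0.767, -0.001, -0.001]
contact_force: [0.7, -0.1, -1.9]
opening: 0.433
finger_force: 14.8
clock: 29.1
tool_pos: [0.5377, -0.1609, 0.1563]
eef_rot: [0.757, 0.653, -0.001, -0.001]
contact_force: [0.1, -0.5, -1.8]
opening: 0.433
finger_force: 14.8
tcp [ 0.5377 -0.1609  0.1563] yaw 81.6 tilt 0.1 shift [102.4 -25.   -1.2] turn 0.3
side mark 43 (np.float64(257.86046511627904), np.float64(211.2325581395349)) [0.5404 0.0255 0.016 ]
side dot 14 (np.float64(251.78571428571428), np.float64(202.64285714285714)) [0.5437 0.0474 0.025 ]
infuser gone? 61.03125
scene mark 0 None 
scene dot 37 (np.float64(237.3783783783784), np.float64(249.13513513513513)) [0.5672 0.0315 0.025 ]
infuser gone? 94.65
```

```bash
cat > rod.py <<'E'
from h import *
def rod(s,h=.202,A=(.551,.094),ang=-98.7):
    c,sn=np.cos(np.radians(ang)),np.sin(np.radians(ang));im=s['img'].astype(int)
    for rr in range(64,130,6):
        out=[]
        for t in np.arange(-25,25.1,1):
            X=[A[0]+rr/1e3*c-t/1e3*sn,A[1]+rr/1e3*sn+t/1e3*c,h];u,v=proj(s,X).round().astype(int)
            if 0<=u<560 and 0<=v<420:
                p=im[v,u]; out.append('#' if p[2]>=p[0]-2 and p.max()>60 else ('+' if p.max()<60 else '.'))
            else: out.append(' ')
        print(rr,''.join(out))
E
python3 - <<'E'
from rod import *
for n in('wrist','side'): print(n);rod(snap(n))
E
```

```text
wrist
64                                                    
70                                                    
76                                                    
82                                                    
88                                                    
94                                                    
100                                                    
106                                                    
112                                                    
118                                                    
124                                                    
side
64 +++++++++++++++++++++++++++++++++++++++++++++++++++
70 +++++++++++++++++++++++++++++++++++++++++++++++++++
76 +++++++++++++++++++++++++++++++++++++++++++++++++++
82 +++++++++++++++++++++++++++++++++++++++++++++++++++
88 +++++++++++++++++++++++++++++++++++++++++++++++++++
94 +++++++++++++++++++++++++++++++++++++++++++++++++++
100 +++++++++++++++++++++++++++++++++++++++++++++++++++
106 +..+++++..++++++++++++#######......................
112 ......................#######......................
118 ...................................................
124 ...................................................
```

```bash
python3 -m pendant '[[0.6,[20,-5,-1],[0,0,0]],[0.6,[30,-7,0],[0,0,0]],[0.6,[30,-7,0],[0,0,0]],[0.6,[16,-4,0],[0,0,0]],[0.6,[6,-2,0],[0,0,0.3]],[0.6,[0,0,0],[0,0,0]]]'; python3 - <<'E'
from rod import *
np.set_printoptions(precision=4,suppress=True)
a=np.radians(-98.7)
for rr in(.130,.069): delta(.551+rr*np.cos(a),.094+rr*np.sin(a),.1575,81.3)
for n in('wrist','side'): print(n);rod(snap(n,n+'16.png'))
E
```

```text
clock: 30.05
tool_pos: [0.5286, -0.0572, 0.158]
eef_rot: [0.759, 0.651, -0.0, 0.0]
contact_force: [-0.0, 0.4, -1.3]
opening: 0.432
finger_force: 14.8
tcp [ 0.5286 -0.0572  0.158 ] yaw 81.2 tilt 0.1 shift [22.8 -0.8  0.5] turn -0.1
tcp [ 0.5286 -0.0572  0.158 ] yaw 81.2 tilt 0.1 shift [83.8 -0.9  0.5] turn -0.1
wrist
64 ........................#######....................
70 ........................#######....................
76 ........................#######....................
82 .....................#############.................
88 ........................#######....................
94 ........................#######....................
100 ........................#######....................
106 .......................########....................
112 ........................#######....................
118 ...................+++++++++++++++++++.............
124 ...............++++++++++++++++++++++++++..........
side
64 ......................########+++++++++++++++++++++
70 ......................####+++++++++++++++++++++++++
76 .....................++++++++++++++++++++++++++++++
82 +++++++++++++++++++++++++++++++++++++++++++++++++++
88 +++++++++++++++++++++++++++++++++++++++++++++++++++
94 +++++++++++++++++++++++++++++++++++++++++++++++++++
100 +++++++++++++++++++++++++++++++++++++++++++++++++++
106 +++++++++++++++++++++++++++++++++++++++++++++++++++
112 +++++++++++++++++++++++++++++++++++++++++++++++++++
118 +++++++++++++++++++++++++++++++++++++++++++++++++++
124 +++++++++++++++++++++++++++++++++++++++++++++++++++
```

```bash
python3 - <<'E'
from rod import *
s=snap('wrist');im=s['img'].astype(int);a=np.radians(-98.7);c,sn=np.cos(a),np.sin(a)
for rr in np.arange(50,96,1.5):
    n=0;dk=0
    for t in np.arange(-12,17,.5):
        u,v=proj(s,[.551+rr/1e3*c-t/1e3*sn,.094+rr/1e3*sn+t/1e3*c,.202]).round().astype(int);p=im[v,u]
        n+=(p[2]>=p[0]-2 and p.max()>60);dk+=p.max()<60
    print(rr,n/2,dk/2,end=' | ')
E
```

```text
50.0 0.0 18.0 | 51.5 0.0 18.0 | 53.0 0.0 17.5 | 54.5 0.0 17.5 | 56.0 0.0 17.5 | 57.5 8.5 7.5 | 59.0 7.0 0.0 | 60.5 6.5 0.0 | 62.0 6.5 0.0 | 63.5 7.0 0.0 | 65.0 7.0 0.0 | 66.5 7.0 0.0 | 68.0 7.0 0.0 | 69.5 7.0 0.0 | 71.0 7.0 0.0 | 72.5 7.0 0.0 | 74.0 7.5 1.0 | 75.5 7.5 0.0 | 77.0 8.0 0.0 | 78.5 9.0 0.0 | 80.0 10.5 0.0 | 81.5 11.5 0.5 | 83.0 11.5 0.0 | 84.5 10.0 0.0 | 86.0 8.5 0.0 | 87.5 7.0 0.0 | 89.0 7.0 0.0 | 90.5 7.0 0.0 | 92.0 7.0 0.0 | 93.5 7.5 0.0 | 95.0 7.0 0.0 |
```

```bash
python3 -m pendant '[[0.6,[8,0.2,0],[0,0,0]],[0.6,[8,0,0],[0,0,0]],[0.6,[8,0,0],[0,0,0]],[0.6,[8,0,0],[0,0,0]],[0.6,[6,0,0],[0,0,0]],[0.6,[4,0,0],[0,0,0]],[0.6,[0,0,0],[0,0,0]]]'; python3 -m pendant '[[0.6,[6,0,0],[0,0,0]],[0.6,[8,0,0],[0,0,0]],[0.6,[8,0,0],[0,0,0]],[0.6,[7,0,0],[0,0,0]],[0.6,[6,0,0],[0,0,0]],[0.6,[5,0,0],[0,0,0]],[0.6,[3,0,0],[0,0,0]],[0.6,[0,0,0],[0,0,0]]]'; python3 - <<'E'
from rod import *
a=np.radians(-98.7)
delta(.551+.0675*np.cos(a),.094+.0675*np.sin(a),.1465,81.3)
s=snap('side','side17.png')
for nm,X,f in(('mark',[.5404,.0246,.016],red),('dot',[.544,.047,.025],wh)):
    k,p=blob(s,X,f,9);print(nm,k,p,onz(s,p,X[2]) if p else'')
E
```

```text
clock: 31.08
tool_pos: [0.5353, -0.0146, 0.1581]
eef_rot: [0.759, 0.651, 0.0, 0.0]
contact_force: [0.0, 0.5, -1.3]
opening: 0.432
finger_force: 14.8
clock: 32.08
tool_pos: [0.5418, 0.0277, 0.1581]
eef_rot: [0.759, 0.651, -0.0, 0.0]
contact_force: [0.5, -0.3, -1.4]
opening: 0.428
finger_force: 14.8
tcp [0.5418 0.0277 0.1581] yaw 81.2 tilt 0.0 shift [-0.6 -1.  11.6] turn -0.1
mark 0 None 
dot 0 None
```

```bash
python3 -m pendant '[[0.6,[0,0,2],[0,0,0]],[0.6,[0,0,2],[0,0,0]],[0.6,[0,0,2],[0,0,0]],[0.6,[0,0,2],[0,0,0]],[0.6,[0,0,1],[0,0,0]],[0.6,[0,0,0],[0,0,0]]]'|sed -n '2p;4p'; python3 -m pendant '[[0.6,[0,0,1],[0,0,0]],[0.6,[0,0,1],[0,0,0]],[0.6,[0,0,0],[0,0,0]]]'|sed -n '2p;4p'; python3 -m pendant '[[0.6,[0,0,1],[0,0,0]],[0.6,[0,0,0],[0,0,0]]]'|sed -n '2p;4p'
```

```text
tool_pos: [0.5418, 0.0276, 0.149]
contact_force: [0.4, 0.0, -1.3]
tool_pos: [0.5419, 0.0276, 0.1471]
contact_force: [-0.3, 0.7, 0.5]
tool_pos: [0.542, 0.0275, 0.1463]
contact_force: [0.3, 0.8, 1.2]
```

```bash
python3 -m pendant '[[0.6,[0,0,0],[0,0,0]],[0.6,[0,0,-0.4],[0,0,0]],[0.6,[0,0,0],[0,0,0]],[0.6,[0,0,0],[0,0,0]]]'|sed -n '2,6p'; python3 - <<'E'
from rod import *
np.set_printoptions(precision=3,suppress=True)
# radial check of the strap/bead in the wrist picture is hidden; check scene: dark stop & can position
s=snap('scene','scene18.png');snap('side','side18.png')
a=np.radians(-98.7)
print('expected can ctr px',proj(s,[.551+.069*np.cos(a),.094+.069*np.sin(a),.11]))
E
```

```text
tool_pos: [0.5419, 0.0276, 0.1465]
eef_rot: [0.759, 0.651, 0.0, 0.0]
contact_force: [-0.6, -1.2, -0.3]
opening: 0.431
finger_force: 14.8
expected can ctr px [246.647 218.508]
```

```bash
python3 -m pendant '[[0.6,[0,0,0.6],[0,0,0]],[0.6,[0,0,0],[0,0,0]],[0.6,[0,0,0],[0,0,0]],[0.6,[0,0,0],[0,0,0]]]'|sed -n '2,6p'; python3 -m pendant '[[0.1,[0,0,0],[0,0,0]],[0,[0,0,0],[0,0,0]],[-0.1,[0,0,0],[0,0,0]],[-0.2,[0,0,0],[0,0,0]],[-0.3,[0,0,0],[0,0,0]],[-0.3,[0,0,0],[0,0,0]],[-0.3,[0,0,0],[0,0,0]],[-0.3,[0,0,0],[0,0,0]]]'
```

```text
tool_pos: [0.5419, 0.0275, 0.146]
eef_rot: [0.759, 0.651, 0.0, 0.0]
contact_force: [0.3, -0.7, 0.2]
opening: 0.434
finger_force: 14.8
clock: 35.6
tool_pos: [0.5419, 0.0275, 0.1459]
eef_rot: [0.759, 0.651, 0.0, 0.0]
contact_force: [-0.8, 1.6, -1.3]
opening: 0.653
finger_force: 0.0
```

```bash
python3 -m pendant '[[-0.3,[0,0,-5],[0,0,0]],[-0.3,[0,0,-10],[0,0,0]],[-0.3,[0,0,-20],[0,0,0]],[-0.3,[0,0,-30],[0,0,0]],[-0.3,[0,0,-30],[0,0,0]],[-0.3,[-40,0,-20],[0,0,0]],[-0.3,[-50,0,0],[0,0,0]],[-0.3,[-50,0,0],[0,0,0]]]'; python3 - <<'E'
from rod import *
np.set_printoptions(precision=4,suppress=True)
for n in('side','wrist','scene'):
    s=snap(n,n+'19.png')
    for nm,X,f in(('mark',[.5404,.0246,.016],red),('dot',[.544,.047,.025],wh)):
        k,p=blob(s,X,f,9 if n!='wrist' else 14);print(n,nm,k,onz(s,p,X[2]) if p else'')
    if n!='scene': print(n);rod(s,h=.208)
E
```

```text
clock: 36.6
tool_pos: [0.5204, -0.1121, 0.2621]
eef_rot: [0.759, 0.651, 0.0, 0.001]
contact_force: [-0.5, -0.2, 0.4]
opening: 0.65
finger_force: 0.0
side mark 0 
side dot 2 [0.5425 0.0472 0.025 ]
side
64 +++++++++++++++++++++++++++++++++++++++++++++++++++
70 ++++++++++++...####++++++++++++++++++++++++++++++++
76 +++++++++++++++++++++++++++++++++++++++++++++++++++
82 ++++#.+++++++++++++++++++++++++++++++++++++++++++++
88 +++++++++++++++++++++++++++++++++++++++++++++++++++
94 +++++++++++++++++++++++++++++++++++++++++++++++++++
100 +++++++++++++++++++++++++++++++++++++++++++++++++++
106 +++++++++++++++++++++++++++++++++++++++++++++++++++
112 +++++++++++++++++++++++++++++++++++++++++++++++++++
118 +++++++++++++++++++++++++++++++++++++++++++++++++++
124 +++++++++++++++++++++++++++++++++++++++++++++++++++
wrist mark 0 
wrist dot 0 
wrist
64                                                    
70                                                    
76                                                    
82 ...........+++##########################+++........
88 ...........++++++++++++.########++++++++####.......
94 ............+++++++++++#########+++++++#####.......
100 .............+++##++++++################+..........
106 ........++.+.+.+++++++++########++++++.............
112 ........................########...................
118 ...................................................
124 ...................................................
scene mark 0 
scene dot 35 [0.5686 0.0307 0.025 ]
```

```bash
python3 -m pendant '[[-0.3,[0,0,-40],[0,0,0]],[-0.3,[40,0,-40],[0,0,0]],[-0.3,[20,0,0],[0,0,0]],[-0.3,[0,0,0],[0,0,0]]]' | sed -n '1,2p'; python3 - <<'E'
from rod import *
s=snap('wrist','w20.png');rod(s,.205);im=s['img'].astype(int);a=np.radians(-98.7);c,sn=np.cos(a),np.sin(a)
for h in(.202,.21):
  for rr in np.arange(50,100,2):
    n=dk=0
    for t in np.arange(-24,28,1):
        u,v=proj(s,[.551+rr/1e3*c-t/1e3*sn,.094+rr/1e3*sn+t/1e3*c,h]).round().astype(int)
        if v<0: continue
        p=im[v,u];n+=(p[2]>=p[0]-2 and p.max()>60);dk+=p.max()<60
    print(rr,n,dk,end=' | ')
  print()
E
```

```text
clock: 37.25
tool_pos: [0.5298, -0.0482, 0.342]
64 .........####################################......
70 ........#####################################......
76 .........###################################.......
82 .............#####+++####################..........
88 ........................#######....................
94 .........................#####.....................
100 ........................######.....................
106 ........................#######....................
112 .......................########....................
118 ...................................................
124 ...................................................
50 5 0 | 52 0 15 | 54 0 17 | 56 0 21 | 58 17 9 | 60 21 8 | 62 31 0 | 64 36 0 | 66 35 0 | 68 36 0 | 70 37 0 | 72 37 0 | 74 37 0 | 76 35 0 | 78 29 4 | 80 27 3 | 82 25 3 | 84 22 2 | 86 13 3 | 88 7 0 | 90 7 0 | 92 5 0 | 94 5 0 | 96 5 0 | 98 5 0 | 
50 5 0 | 52 0 15 | 54 0 16 | 56 0 21 | 58 7 16 | 60 20 7 | 62 31 0 | 64 35 0 | 66 34 0 | 68 35 0 | 70 36 0 | 72 36 0 | 74 36 0 | 76 35 0 | 78 28 4 | 80 25 4 | 82 23 4 | 84 17 3 | 86 13 3 | 88 7 0 | 90 6 0 | 92 5 0 | 94 5 0 | 96 5 0 | 98 5 0 |
```

```bash
for i in 1; do python3 -m pendant '[[-0.3,[0,0,0],[0,0,0]],[-0.3,[0,0,0],[0,0,0]],[-0.3,[0,0,0],[0,0,0]],[-0.3,[0,0,0],[0,0,0]],[-0.3,[0,0,0],[0,0,0]],[-0.3,[0,0,0],[0,0,0]],[-0.3,[0,0,0],[0,0,0]],[-0.3,[0,0,0],[0,0,0]]]'>/dev/null; done; python3 -m pendant '[[-0.3,[0,0,0],[0,0,0]],[-0.3,[0,0,0],[0,0,0]],[-0.3,[0,0,0],[0,0,0]],[-0.3,[0,0,0],[0,0,0]],[-0.3,[0,0,0],[0,0,0]],[-0.3,[0,0,0],[0,0,0]],[-0.3,[0,0,0],[0,0,0]],[-0.3,[0,0,0],[0,0,0]]]'|head -1; python3 - <<'E'
from rod import *
rod(snap('wrist'),.205)
print(r.finish_job())
E
```

```text
clock: 39.3
64 ..........###################################......
70 .........####################################......
76 .........####################################......
82 .............#####+++####################..........
88 .......................#########...................
94 .........................######....................
100 .........................######....................
106 ........................########...................
112 ........................#######....................
118 ...................................................
124 ...................................................
the job is handed in; nothing more can be done
None
```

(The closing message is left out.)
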